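# Pop open the lens box at the laser marking station

### The job

A stepped aluminium focus gauge stands on the wide lid of the lens box: push it sideways along the top with the fingertips, without pinching or lifting it, until it stands upright and wholly off the lid on the fixed shelf that is the other half of the box's top. Then press down on the lid near its free edge (the edge nearest the robot) until the push-to-open catch lets go, and back away so that the lid springs up and stays open by itself. Leave the narrow key box shut and everything else where it stands.

Things in the scene. Friction and masses are not known exactly. Their poses are not given: they have to be found in the camera images.
- lens_box: the wide grey box, fixed: 160 (x) x 270 (y) x 70 mm tall, origin under its centre, z up. Its top is flat at z = 70 mm. The wide lid takes up x -70 to +66, y -125 to +5 mm, flush within the top (0.5 mm proud); the fixed shelf is the rest of the top, y +7 to +135 mm over the full x length. The gauge is pushed in the box's +y. The box's -x side faces roughly to the robot.
- lens_lid_press (a point): dark round touch mark, 14 mm across, on the upper face of the wide lid, 28 mm in from its free edge and midway along it: where to press. It moves with the lid. Pressed here the lid yields from about 3 N on; the catch lets go at about 4.5 mm of travel and 4 to 6 N, and a firm stop is met at 7 mm. A lesser press leaves it shut.
- lens_lid (a joint): angle of the wide lid (rad): 0 shut and flush, negative pressed in, 0.7 fully open (a stop). The hinge runs along the box's y at the lid's +x edge (far from the robot), 108 mm from the touch mark. Once the catch has let go, nothing happens until the pressure is taken off: then a spring swings the lid up in about a second, and its free edge rises 90 mm.
- gauge: stepped aluminium block, loose, 0.14 to 0.28 kg: 60 mm along its x, 36 along its y; 22 tall on its -x half, 45 tall on its +x half. Origin under its centre. It starts on the wide lid with its axes within 0.25 rad of the box's.
- key_box: the narrow grey box, fixed, 160 (x) x 104 (y) x 70 mm tall, origin under its centre; same kind of push-to-open lid, 84 mm wide. To be left shut.
- key_lid (a joint): angle of the narrow lid (rad), 0 shut, positive open
- tin: plain steel tin, 42 mm across, 26 tall, standing on the key box's lid; origin under its centre
- mouse: black computer mouse, 105 x 60 mm, 32 tall, origin under its centre
- glasses: green laser safety glasses, 140 mm wide, 120 long, 45 tall, standing on the table; origin midway below the lenses
- mug: white mug, 80 mm across, 92 tall, handle at its +y; origin under its centre
- screwdriver: screwdriver lying on the table behind the boxes; origin under its middle
- corner: flat L-shaped aluminium corner stop, arms 110 and 90 mm, 12 thick; origin under the middle of the long arm
- plates: stack of steel blanks 40 x 70 mm, 12 tall, lying to the right of the boxes; origin under its centre
Things that resemble listed ones, but are neither listed nor needed, are in the scene too. Leave any green look-alike of the gauge alone.

How it is judged (in metres and radians):
On the way, in this order (a step that is already met when the one before it is completed fails the run):
1. the gauge stands on the fixed shelf, off the lid, which is still shut (y of gauge in the frame of lens_box between 0.021 and 0.145 m and height (world z) of gauge between 0.066 and 0.075 m and angle between gauge's own z axis and vertical below 0.1 rad and linear speed of gauge below 0.01 m/s and value of joint lens_lid below 0.03 rad), for 0.2 s.
2. the catch has let go and the lid has sprung up (value of joint lens_lid above 0.5 rad), for 0.2 s.
At the end, for the whole second after the job is handed in: The wide lid stands open by itself (over 0.6 rad) and at rest; the gauge stands upright (within 0.1 rad) and at rest on the fixed shelf of the lens box, its centre at y = 21 mm or more in the box's frame; the key box is shut (under 0.03 rad) (y of gauge in the frame of lens_box between 0.021 and 0.145 m and height (world z) of gauge between 0.066 and 0.075 m and angle between gauge's own z axis and vertical below 0.1 rad and linear speed of gauge below 0.01 m/s and value of joint lens_lid above 0.6 rad and velocity of joint lens_lid below 0.05 rad/s and value of joint key_lid below 0.03 rad); the robot touches nothing.
It fails at once if the gauge is lifted more than 12 mm off the box's top (height (world z) of gauge above 0.083 m).
It fails at once if the gauge is tipped over or falls off the box (angle between gauge's own z axis and vertical above 0.35 rad or height (world z) of gauge below 0.055 m).
It fails at once if the wide lid comes up while the gauge is still on it (value of joint lens_lid above 0.1 rad and y of gauge in the frame of lens_box below 0.018 m).
It fails at once if the key box is opened (value of joint key_lid above 0.05 rad).
It fails at once if another thing is moved by more than 25 mm (distance of any of tin, mouse, glasses, mug, screwdriver, corner, plates from where it was at the start of the episode above 0.025 m).
It also fails if it takes over 48 s, if anything falls off the work surface, if the arm or the gripper's body presses on something with over 40 N, if the wrist force passes 120 N, or if a joint passes its speed limit or range.

### The arm

A 6-joint arm with a two-finger parallel gripper is mounted at the origin on the work surface. World frame = base frame: x ahead of the robot, y to its left, z up, the work surface at z = 0. Lengths are in mm, angles in rad, forces in N, time in s.
With the tool pointing down it reaches from about 300 to 775 mm from the base axis. Payload 14.6 kg.
Tool frame: the origin (TCP) lies between the finger pads; the fingertips stand 22 mm ahead of it and the grasp point (between the pads) lies 3 mm ahead of it (manip.tcp_to_tips is the distance from the TCP to the fingertips, in mm); y points along the fingers, z is the direction in which the jaws open and shut, and the axes are right-handed (so a half turn about y gives the same grasp; the last joint's range is limited). The gripper opens to 94 mm and grips with 3 to 60 N. Pads are 16 mm wide; open, the fingers measure 119 mm over their backs; the gripper's body (75 mm by 177 mm) begins 78 mm behind the grasp point.
Start: joints at [1.185, 0.3, 1.521, -0, 1.321, -0.067], TCP at [172.382, 522.277, 227.446] pointing down, gripper open.
Joint ranges: [-3.03, 3.03], [-0.79, 2.21], [0.23, 2.52], [-1.04, 4.18], [0, 3.07], [-2.55, 2.55]. Speed limits (rad/s): [2.22, 2.22, 2.57, 3.14, 3.14, 3.14].

### API

Orientations are given as [roll, pitch, yaw] about the fixed x, y, z axes, in that order (R = Rz(yaw) Ry(pitch) Rx(roll)).
In Python, from cell import manip gives the robot as it stands.
- The arm moves only by the shell command python3 -m jog 'ROWS' [OPENING] [FORCE]. ROWS is JSON, one flat list of numbers, 6 for each row, row after row: the shift along the tool's x, y, z in mm, then the turn, a rotation vector about the tool's x, y, z in degrees. A call has 1 to 10 rows; each row is the pose to reach, as a shift and turn from the pose commanded when the call began, along the tool's axes at that moment; what a row does not reach only later rows make up. A row lasts 1/12 s, in which the tool goes at most 41.7 mm and 7.16 degrees, less where a joint would pass 70% of its speed; a pose out of reach is approached as far as the arm can. A call with a gripper value outside its range is refused whole. OPENING is the finger opening in mm, from 0 to 94, set as the call begins (- or left out, the last holds). The fingers move at their own pace and stop on an object; FORCE is the grip in N (left out, the last holds). Time passes only in rows, so rows that repeat a pose let the fingers close. It gives the time, the measured TCP pose, the force and the opening at its end, in the units of the state.
- manip.read_state(): the state, without advancing time (a new reading comes with each control period).
- manip.camera(name): name is "scene" or "side" or "wrist"; returns a dict with "img" (480x640x3 uint8, red, green, blue), "intrinsics" (3x3 intrinsics, pixels), "origin" and "orientation" of the camera in the world. Camera axes: x right, y down, z forward; pixel columns grow to the right and rows downward; lengths in mm; the calibration is good to about 2 mm. A picture is of the moment at which its call begins. There is no depth.
- manip.sign_off(): hands the job in, once; it reports no verdict.
Trained networks look in a picture, given as the dict that the camera call returned (one of the last four; its "shot" number tells which), for a name from the list of things; names that differ only in an ending like _2 or _b are one class to them, and where a whole thing is asked for, a point or a joint stands for the part that bears it (a point fixed in the world has none). Each returns a list of dicts, best first, with "score" (0 to 1); they miss things now and then, are a little off and sometimes report something else, mostly with a low value. They report only what shows in the picture. A call takes as long as a camera call. They do not tell look-alikes from the thing itself.
- manip.masks_of(thing, picture): "pixels" (480x640 bool, what is visible of it) and "xy" ([column, row] in pixels, amid what is visible of it).
- manip.tip_of(thing, picture): "xy" ([column, row] in pixels: a listed point, or the origin of a listed thing).
The state is a dict: "clock": time; "joints": joint angles; "qd": joint speeds; "effort": joint torques, N m; "eef_pos": TCP position; "eef_rot": TCP orientation; "wrist_force": force on the tool from outside, world axes, zero at the start; "moment": the same for the moment, N m; "finger_gap": finger opening in mm.
Only numpy, scipy, OpenCV 4.12 (cv2) and the standard library are available. Lean on these libraries where they do the work, as an engineer would, in place of code of your own. Each camera call takes 0.05 s, during which the arm holds its last target.

## Working session

There is one attempt and no reset: what is moved stays moved. The work goes in short steps, Python scripts to look and compute and a shell command to move; the robot and the scene stay as the last step left them, time stands still between calls to the robot, and variables do not carry over. Pictures are saved under pics/ and viewed, and the job is handed in when it is done.

```bash
ls; mkdir -p pics; python3 - <<'E'
from cell import manip
import cv2
print(manip.read_state(), manip.tcp_to_tips)
for n in ["scene","side","wrist"]:
    p=manip.camera(n); print(n,p["intrinsics"],p["origin"],p["orientation"],p["shot"])
    cv2.imwrite(f"pics/{n}0.png",p["img"][:,:,::-1])
E
```

```text
pics
{'clock': 0.0, 'joints': array([ 1.18541171e+00,  3.00479427e-01,  1.52157157e+00,  7.68966005e-07,
        1.32069814e+00, -6.65926777e-02]), 'qd': array([-0.0004186 , -0.00175779, -0.00183478,  0.00094234, -0.00024808,
        0.00088092]), 'effort': array([ 1.00079007e-03, -5.31803584e+01, -3.52741349e+01,  7.08603510e-02,
        2.43503298e-02, -1.34575030e-04]), 'eef_pos': array([172.29162833, 522.07173996, 226.8857727 ]), 'eef_rot': array([-1.57195020e+00,  7.76996512e-05, -3.18792177e-01]), 'wrist_force': array([-0.02264019, -0.09780642,  0.71747011]), 'moment': array([-0.00977067,  0.00415996,  0.03479125]), 'finger_gap': 94.1263798620581} 22.0
scene [[561.46453788   0.         316.12064318]
 [  0.         561.46453788 234.34418059]
 [  0.           0.           1.        ]] [1426.66842916  131.34525387 1191.61830729] [-2.49560736  0.00335562  1.69837588] 1
side [[467.82334062   0.         315.92656651]
 [  0.         467.82334062 236.46660802]
 [  0.           0.           1.        ]] [ 373.1316732  -804.61163756  842.03535568] [-2.31001513 -0.00325479 -0.22476483] 2
wrist [[350.5210131    0.         314.84117275]
 [  0.         350.5210131  241.6924202 ]
 [  0.           0.           1.        ]] [ 94.95855888 548.66353004 385.0646706 ] [2.85904113e+00 1.06260215e-03 1.25177086e+00] 3
```

View pics/scene0.png

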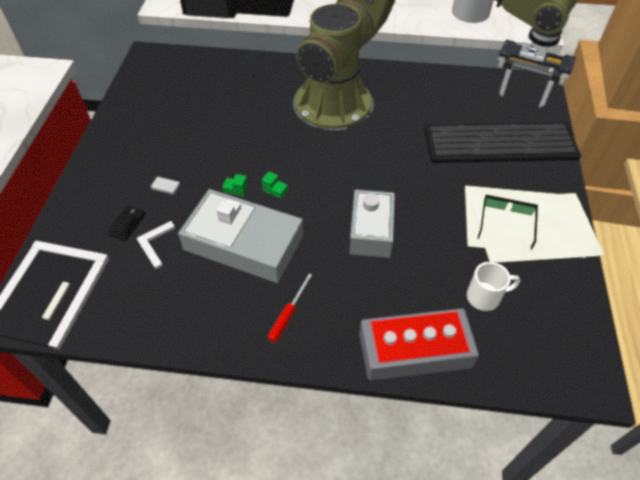

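View pics/side0.png

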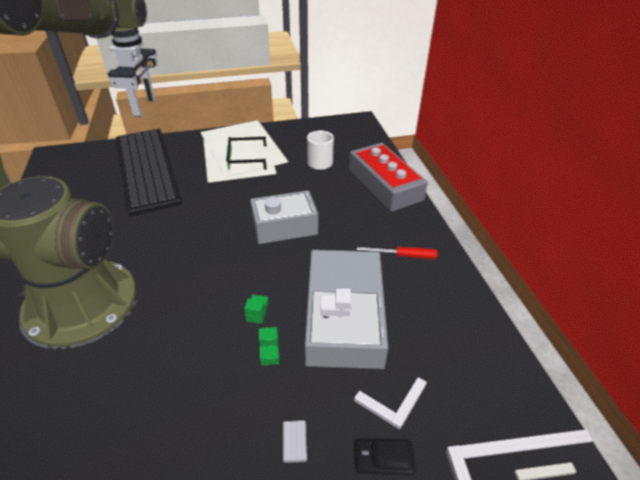

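View pics/wrist0.png

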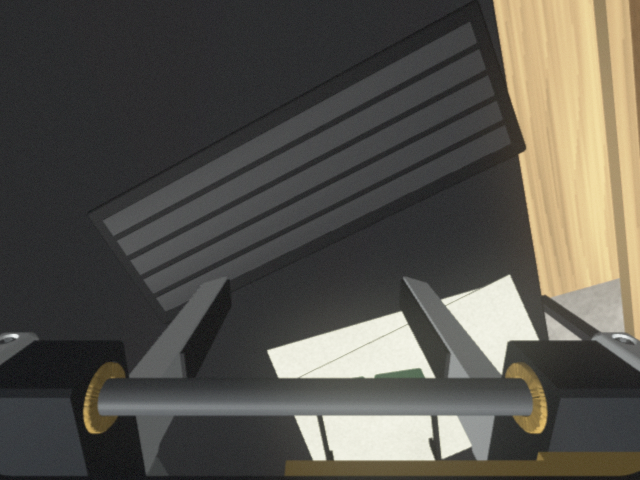

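```bash
cat > h.py <<'E'
import numpy as np
from scipy.spatial.transform import Rotation as R
from cell import manip
def ray(p,xy):
    K=np.array(p["intrinsics"]);d=np.linalg.solve(K,[xy[0],xy[1],1.])
    return np.array(p["origin"]),R.from_euler('xyz',p["orientation"]).as_matrix()@d
def onz(p,xy,z):
    o,d=ray(p,xy);return o+d*(z-o[2])/d[2]
def proj(p,X):
    M=R.from_euler('xyz',p["orientation"]).as_matrix()
    c=(np.atleast_2d(X)-p["origin"])@M; u=c@np.array(p["intrinsics"]).T
    return u[:,:2]/u[:,2:]
E
python3 - <<'E'
from h import *
Z=dict(lens_box=0,lens_lid_press=70.5,gauge=70.5,key_box=0,tin=70,mug=0,mouse=0)
for n in ["scene","side"]:
    p=manip.camera(n)
    for t,z in Z.items():
        for r in manip.tip_of(t,p)[:3]: print(n,t,round(r["score"],2),np.round(r["xy"],1),np.round(onz(p,r["xy"],z),1))
    for r in manip.masks_of("gauge",p): print("mask",r["score"],r["xy"],r["pixels"].sum())
E
```

```text
scene lens_box 0.62 [244.  242.3] [ 585.8 -171.9    0. ]
scene lens_lid_press 0.81 [225.  207.4] [ 531.4 -225.8   70.5]
scene gauge 0.93 [274.5 186.1] [ 442.4 -110.9   70.5]
scene gauge 0.68 [236.3 190. ] [ 468.7 -209.4   70.5]
scene gauge 0.41 [245.6 241.4] [ 632.3 -150.6   70.5]
scene key_box 0.69 [231.2 217.7] [ 508.7 -223.4    0. ]
scene key_box 0.65 [367.7 228.9] [500.8 147.7   0. ]
scene tin 0.63 [371.7 205.6] [477.5 151.6  70. ]
scene mug 0.62 [481.8 294.1] [667.8 440.5  -0. ]
scene mouse 0.79 [129.4 224.7] [ 566.6 -490.6    0. ]
mask 0.88 [237.9, 184.2] 350
mask 0.76 [273.7, 183.8] 406
mask 0.66 [227.6, 212.1] 412
mask 0.62 [281.1, 320.8] 454
side lens_box 0.85 [342.6 313.5] [ 582.9 -170.4    0. ]
side lens_box 0.65 [324.3 313.2] [ 542.7 -160.4    0. ]
side lens_lid_press 0.6 [325.4 314. ] [ 530.2 -216.9   70.5]
side gauge 0.91 [335.2 310.7] [ 552.2 -213.    70.5]
side gauge 0.76 [257.1 314.6] [ 392.1 -187.3   70.5]
side gauge 0.57 [266.3 354.8] [ 396.5 -287.3   70.5]
side key_box 0.61 [282.6 222.6] [504.6 170.8   0. ]
side tin 0.61 [272.1 211.2] [474.8 140.6  70. ]
side tin 0.4 [319.7 164.8] [645.  323.3  70. ]
side mug 0.79 [319.8 162. ] [673.6 441.2   0. ]
side mouse 0.79 [381.  461.5] [ 562.5 -499.5    0. ]
side mouse 0.65 [270.4 204.1] [484.3 259.4   0. ]
mask 0.97 [268.8, 346.9] 638
mask 0.94 [259.3, 308.4] 511
mask 0.66 [335.5, 304.4] 717
```

The aluminium gauge is on the wide lid: scene (228,212), side (336,304). The green look-alikes stand on the table at scene (235,185) and (274,184), so they are ruled out. I'll confirm with enlarged crops and fit the poses.

```bash
python3 - <<'E'
from h import *
import cv2
a=manip.camera("scene");b=manip.camera("side")
ca=a["img"][180:285,170:310,::-1];cb=b["img"][240:375,290:400,::-1]
cv2.imwrite("pics/ca.png",cv2.resize(ca,None,fx=5.5,fy=5.5,interpolation=cv2.INTER_CUBIC))
cv2.imwrite("pics/cb.png",cv2.resize(cb,None,fx=4.4,fy=4.4,interpolation=cv2.INTER_CUBIC))
np.save("a.npy",a,allow_pickle=True);np.save("b.npy",b,allow_pickle=True)
for n,p in(("s",a),("d",b)):
  for r in manip.masks_of("lens_box",p)[:2]:
    m=r["pixels"];print(n,r["score"],m.sum(),r["xy"]);
    cs,_=cv2.findContours(m.astype('uint8'),cv2.RETR_EXTERNAL,2);c=max(cs,key=len);h=cv2.convexHull(c)
    print(cv2.approxPolyDP(h,3,True)[:,0].tolist())
E
```

```text
s 0.89 6729 [245.2, 239.5]
[[209, 190], [302, 220], [302, 236], [277, 282], [183, 247], [179, 232]]
d 0.83 7931 [346.7, 316.8]
[[312, 251], [378, 253], [386, 344], [382, 367], [306, 364]]
d 0.63 485 [412.9, 254.2]
[[392, 250], [399, 246], [433, 248], [436, 256], [401, 257]]
```

View pics/ca.png

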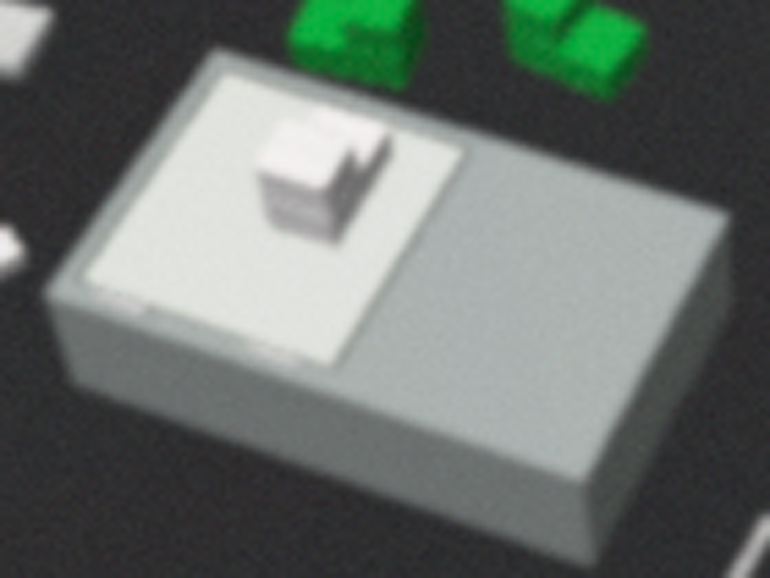

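View pics/cb.png

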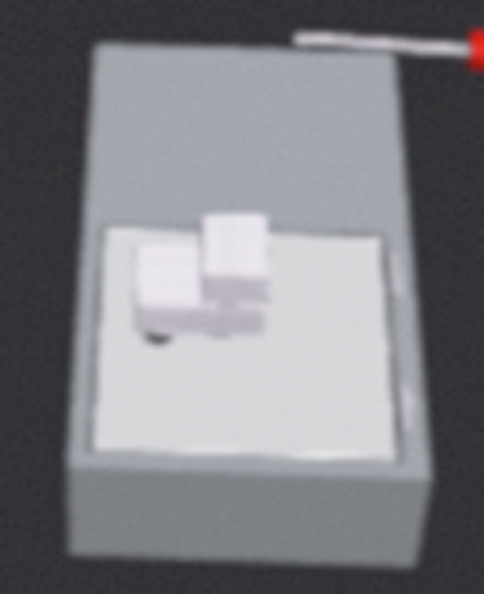

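```bash
python3 - <<'E'
from h import *
from scipy.optimize import least_squares
a=np.load("a.npy",allow_pickle=True).item();b=np.load("b.npy",allow_pickle=True).item()
A=lambda l:(np.array(l)+.5)/5.5-.5+[170,180]
B=lambda l:(np.array(l)+.5)/4.4-.5+[290,240]
def T(v,P,z):
    c,s=np.cos(v[2]),np.sin(v[2]);P=np.array(P,float)
    return np.c_[v[0]+c*P[:,0]-s*P[:,1],v[1]+s*P[:,0]+c*P[:,1],P[:,2]+z]
# box
top=[[-80,-135,70],[-80,135,70],[80,135,70],[80,-135,70]]
lid=[[-70,-125,70.5],[-70,5,70.5],[66,5,70.5],[66,-125,70.5]]
oa=A([[218,50],[728,215],[585,478],[48,293],[222,72],[464,150],[333,364],[86,276]])
ob=B([[95,42],[397,50],[433,478],[68,465]]);ob=ob[[3,0,1,2]]
obl=B([[96,450],[105,228],[382,237],[394,459]])
def f(v,cams="ab"):
    r=[]
    if "a" in cams:r.append(proj(a,T(v,top+lid,0))-oa)
    if "b" in cams:r.append(proj(b,T(v,top+lid,0))-np.r_[ob,obl])
    return np.concatenate(r).ravel()
for c in("a","b","ab"):
    s=least_squares(f,[585,-171,-.1],args=(c,));print(c,s.x,np.abs(s.fun).max())
v=s.x
print("press",T(v,[[-42,-60,70.5]],0))
print("press proj",proj(a,T(v,[[-42,-60,70.5]],0)),proj(b,T(v,[[-42,-60,70.5]],0)))
# gauge
ga=([[30,-18,45],[30,18,45],[30,-18,0],[30,18,0]],A([[258,168],[320,190],[270,222],[335,243]]))
gb=([[0,18,45],[30,18,45],[30,-18,45],[0,-18,45],[-30,-18,0],[30,-18,0],[-30,18,22],[-30,-18,22]],B([[203,215],[268,213],[269,275],[203,275],[137,335],[264,335],[137,248],[137,305]]))
def g(w,c):
    r=[]
    if "a" in c:r.append(proj(a,T(w,ga[0],70.5))-ga[1])
    if "b" in c:r.append(proj(b,T(w,gb[0],70.5))-gb[1])
    return np.concatenate(r).ravel()
for c in("a","b","ab"):
    s=least_squares(g,[552,-213,0],args=(c,));w=s.x
    d=w[:2]-v[:2];cc,ss=np.cos(v[2]),np.sin(v[2])
    print(c,w,np.abs(s.fun).max(),"in box",cc*d[0]+ss*d[1],-ss*d[0]+cc*d[1],w[2]-v[2])
E
```

```text
a [ 5.85072729e+02 -1.73057291e+02 -2.60187541e-01] 0.8767756061475609
b [ 5.86200397e+02 -1.73658901e+02 -2.64023241e-01] 0.9582532377347661
ab [ 5.85817845e+02 -1.73341675e+02 -2.62265204e-01] 1.0607296476346164
press [[ 529.69789029 -220.40068812   70.5       ]]
press proj [[227.18675047 207.09209353]] [[325.56357716 315.37184505]]
a [ 5.52088767e+02 -2.06906148e+02 -2.96343238e-01] 1.1166211772929273 in box -23.873491522285143 -41.16164433831389 -0.03407803420861605
b [ 5.52962029e+02 -2.08765370e+02 -2.32893297e-01] 0.48793925394500093 in box -22.548051367373986 -42.730881083898176 0.02937190760392447
ab [ 5.52734934e+02 -2.08694438e+02 -2.36692293e-01] 1.1504067358750092 in box -22.785771606897967 -42.72125322167908 0.02557291096873454
```

Two-camera fits agree within about 2 mm: box at (586,-173), yaw -0.262; gauge at box-frame (-23,-42), aligned to about 0.03 rad. The press mark projects onto the detected pixels. I'm moving across with the jaws turned along the box's x and the opening at 30 mm.

```bash
python3 -m jog '[300,0,-313,0,71,0, 300,0,-313,0,71,0, 300,0,-313,0,71,0, 300,0,-313,0,71,0, 300,0,-313,0,71,0, 300,0,-313,0,71,0, 300,0,-313,0,71,0, 300,0,-313,0,71,0, 300,0,-313,0,71,0, 300,0,-313,0,71,0]' 30 20
cat > where.py <<'E'
from h import *
V=[585.8,-173.3,-.262]
s=manip.read_state();p=s["eef_pos"];c,ss=np.cos(V[2]),np.sin(V[2]);d=p[:2]-V[:2]
M=R.from_euler('xyz',s["eef_rot"]).as_matrix()
print("t",s["clock"],"tcp",p.round(1),"box xy",round(c*d[0]+ss*d[1],1),round(-ss*d[0]+c*d[1],1),"rot",s["eef_rot"].round(4),"F",s["wrist_force"].round(1),"gap",s["finger_gap"])
def tgt(bx,by,z,yaw=-1.833):
    w=np.array([V[0]+c*bx-ss*by,V[1]+ss*bx+c*by,z]);Rt=R.from_euler('xyz',[-np.pi/2,0,yaw])
    print("->",w.round(1),"tool shift",(M.T@(w-p)).round(1),"turn",np.degrees((R.from_matrix(M).inv()*Rt).as_rotvec()).round(2))
E
python3 -c "
from where import *
tgt(-20,-95,200)"
```

```text
clock: 2.08
eef_pos: [352.2, 144.4, 227.8]
eef_rot: [-1.57, 0.0, -1.564]
wrist_force: [1.0, 0.4, 0.1]
finger_gap: 31.6
t 2.0833 tcp [352.2 144.4 227.8] box xy -307.9 246.3 rot [-1.5698e+00  3.0000e-04 -1.5641e+00] F [1.  0.4 0.1] gap 31.608285501775192
-> [ 541.9 -259.9  200. ] tool shift [405.5  27.9 186.9] turn [-0.06 15.41 -0.03]
```

```bash
python3 -m jog '[405,20,187,0,15.4,0, 405,20,187,0,15.4,0, 405,20,187,0,15.4,0, 405,20,187,0,15.4,0, 405,20,187,0,15.4,0, 405,20,187,0,15.4,0, 405,20,187,0,15.4,0, 405,20,187,0,15.4,0, 405,20,187,0,15.4,0, 405,20,187,0,15.4,0]'
python3 -c "
from where import *
tgt(-20,-95,200)"
```

```text
clock: 2.92
eef_pos: [531.7, -231.5, 208.6]
eef_rot: [-1.571, 0.0, -1.827]
wrist_force: [0.9, 0.4, 1.0]
finger_gap: 29.7
t 2.9167 tcp [ 531.7 -231.5  208.6] box xy -37.2 -70.3 rot [-1.5707  0.     -1.827 ] F [0.9 0.4 1. ] gap 29.737756527801142
-> [ 541.9 -259.9  200. ] tool shift [24.8  8.6 17.1] turn [-0.01  0.34 -0.  ]
```

```bash
python3 -m jog '[25,8,17,0,0.3,0, 25,8,17,0,0.3,0, 25,48,17,0,0.3,0, 25,68,17,0,0.3,0, 25,68,17,0,0.3,0, 25,68,17,0,0.3,0]'
python3 -c "
from where import *
import cv2
tgt(-20,-95,100)
for n in ['side','wrist']:
    p=manip.camera(n);cv2.imwrite(f'pics/{n}1.png',p['img'][:,:,::-1])
    if n=='side':cv2.imwrite('pics/side1c.png',cv2.resize(p['img'][200:380,260:420,::-1],None,fx=3.3,fy=3.3,interpolation=2))
"
```

```text
clock: 3.42
eef_pos: [541.2, -257.5, 140.8]
eef_rot: [-1.572, 0.0, -1.832]
wrist_force: [1.2, -0.8, -0.1]
finger_gap: 30.3
t 3.4167 tcp [ 541.2 -257.5  140.8] box xy -21.3 -92.9 rot [-1.5721e+00  3.0000e-04 -1.8318e+00] F [ 1.2 -0.8 -0.1] gap 30.34435947543856
-> [ 541.9 -259.9  100. ] tool shift [ 2.1 40.8  1.4] turn [ 0.07  0.07 -0.02]
```

View pics/side1c.png

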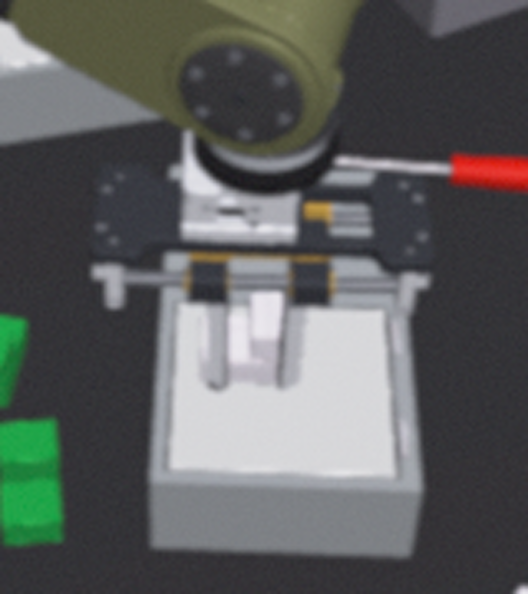

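View pics/wrist1.png

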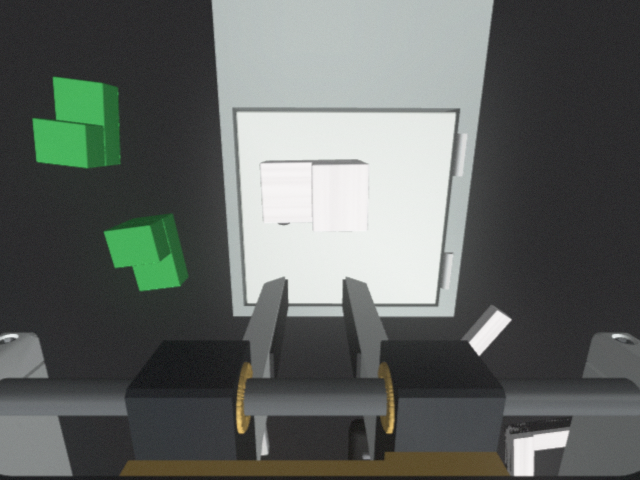

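The wrist view shows the gauge at (315,195) centred between the fingers at (275–365, 280), with its edges parallel to the lid. I'll descend and begin pushing.

```bash
python3 -m jog '[0,20,0,0,0,0, 0,35,0,0,0,0, 0,40,0,0,0,0, 0,40,0,0,0,0, -6,40,0,0,0,0, -12,40,0,0,0,0, -18,40,0,0,0,0, -24,40,0,0,0,0, -30,40,0,0,0,0, -35,40,0,0,0,0]'
python3 -c "
from where import *
tgt(-21,22,100)
import cv2
p=manip.camera('wrist');cv2.imwrite('pics/w2.png',p['img'][:,:,::-1])"
```

```text
clock: 4.35
eef_pos: [550.7, -223.4, 101.2]
eef_rot: [-1.57, -0.0, -1.832]
wrist_force: [0.0, -1.9, 1.6]
finger_gap: 30.0
t 4.35 tcp [ 550.7 -223.4  101.2] box xy -20.9 -57.5 rot [-1.5701e+00 -4.0000e-04 -1.8316e+00] F [ 0.  -1.9  1.6] gap 30.02052865253267
-> [ 571.2 -146.6  100. ] tool shift [-79.5   1.2  -0. ] turn [-0.04  0.08  0.02]
```

View pics/w2.png

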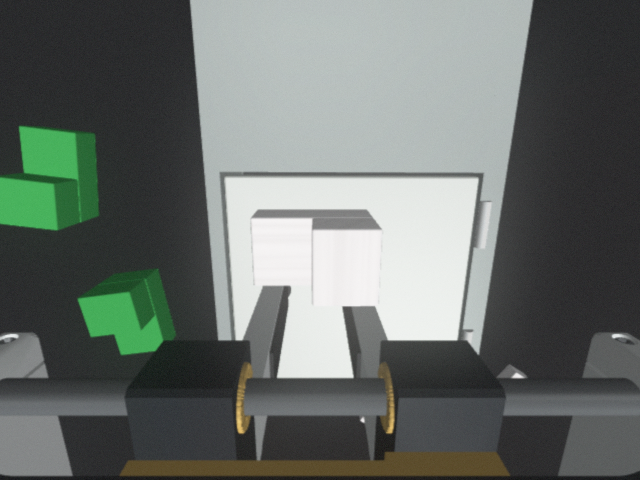

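The tips have made contact and the gauge is square and upright at (315,260). I'll push it onward.

```bash
python3 -m jog '[-6,0,0,0,0,0, -12,0,0,0,0,0, -18,0,0,0,0,0, -24,0,0,0,0,0, -30,0,0,0,0,0, -36,0,0,0,0,0, -42,0,0,0,0,0, -48,0,0,0,0,0, -52,0,0,0,0,0, -52,0,0,0,0,0]'
python3 -c "
from where import *
tgt(-21,22,100)
import cv2
p=manip.camera('wrist');cv2.imwrite('pics/w3.png',p['img'][:,:,::-1])"
```

```text
clock: 5.23
eef_pos: [564.0, -172.8, 100.6]
eef_rot: [-1.571, 0.0, -1.831]
wrist_force: [-0.1, 0.2, -0.7]
finger_gap: 29.8
t 5.2333 tcp [ 564.  -172.8  100.6] box xy -21.2 -5.2 rot [-1.5711e+00  3.0000e-04 -1.8312e+00] F [-0.1  0.2 -0.7] gap 29.78906918791445
-> [ 571.2 -146.6  100. ] tool shift [-27.2   0.7   0.3] turn [ 0.02  0.11 -0.02]
```

View pics/w3.png

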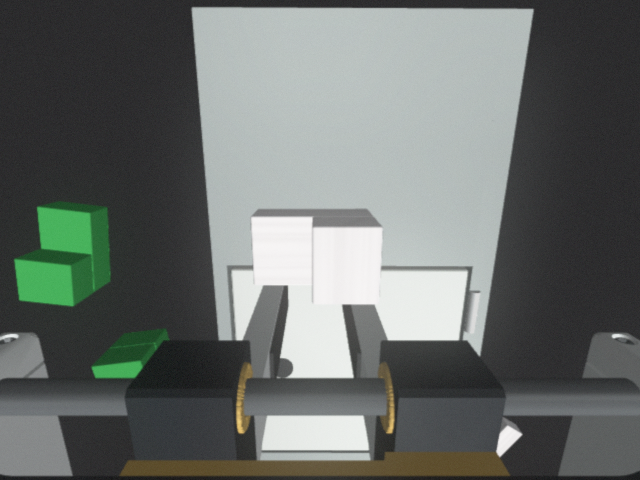

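```bash
python3 -m jog '[-6,0,0,0,0,0, -12,0,0,0,0,0, -18,0,0,0,0,0, -24,0,0,0,0,0, -29,0,0,0,0,0, -32,0,0,0,0,0, -32,0,0,0,0,0, -20,0,0,0,0,0, 0,0,0,0,0,0, 10,0,0,0,0,0]'
python3 -m jog '[0,-30,0,0,0,0, 0,-70,0,0,0,0, 0,-70,0,0,0,0, 0,-70,0,0,0,0]' 0 20
python3 -c "
from where import *
tgt(-42,-60,130)
import cv2
for n in ['wrist','side','scene']:
    p=manip.camera(n);np.save(n+'4.npy',p,allow_pickle=True);cv2.imwrite(f'pics/{n}4.png',p['img'][:,:,::-1])
    if n!='wrist':
        for r in manip.tip_of('gauge',p)[:3]:
            q=onz(p,r['xy'],70);d=q[:2]-V[:2];print(n,r['score'],r['xy'],c*d[0]+ss*d[1],-ss*d[0]+c*d[1])
    if n=='wrist':
        for r in manip.tip_of('lens_lid_press',p): print(r['score'],r['xy'],onz(p,r['xy'],70.5))
"
```

```text
clock: 6.12
eef_pos: [560.6, -185.6, 100.9]
eef_rot: [-1.571, -0.0, -1.833]
wrist_force: [-0.3, 0.1, -0.9]
finger_gap: 30.4
clock: 6.45
eef_pos: [561.8, -184.6, 173.0]
eef_rot: [-1.567, -0.0, -1.833]
wrist_force: [-0.3, -0.2, -1.0]
finger_gap: 7.0
t 6.45 tcp [ 561.8 -184.6  173. ] box xy -20.3 -17.1 rot [-1.5665e+00 -5.0000e-04 -1.8329e+00] F [-0.3 -0.2 -1. ] gap 6.952608115881602
-> [ 529.7 -220.4  130. ] tool shift [ 42.9  42.9 -21.9] turn [-0.25  0.01  0.03]
0.7 [288.9, 301.2] [ 530.08598845 -221.48240033   70.5       ]
side 0.89 [335.1, 275.1] -23.07412407930564 54.530757782059766
side 0.69 [269.0, 354.9] -148.22370403025423 -158.82286347706832
side 0.62 [258.5, 314.0] -180.9042749993918 -61.599503536394934
scene 0.91 [274.8, 187.1] -152.09806402377174 25.12092387347265
scene 0.78 [264.6, 225.7] -23.639564990354746 56.193349503956874
scene 0.65 [237.3, 190.5] -103.49381355654208 -62.20759237168879
```

View pics/wrist4.png

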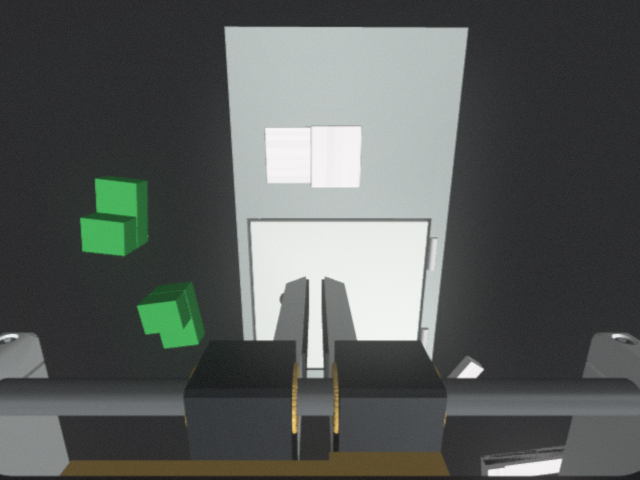

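View pics/side4.png

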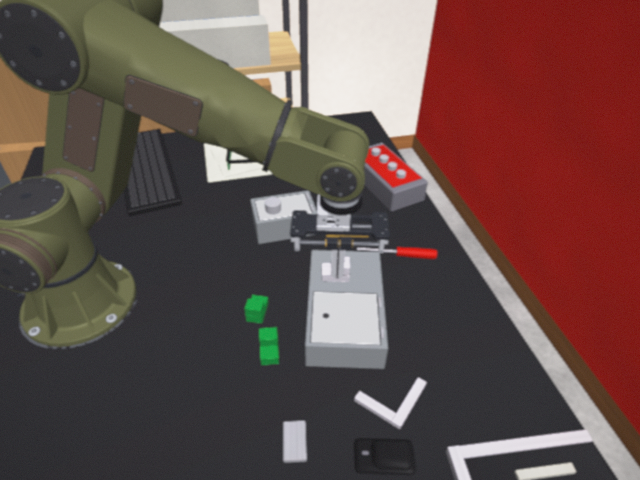

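The gauge stands square on the shelf at wrist (313,157), box y about 55, clear of the lid. The mark is now visible at side (326,316) and wrist (283,300), which matches (530,-221). I'll go above it with the fingers closed.

```bash
python3 -m jog '[43,0,-22,0,0,0, 43,20,-22,0,0,0, 43,50,-22,0,0,0, 43,64,-22,0,0,0, 43,64,-22,0,0,0, 43,64,-22,0,0,0, 43,64,-22,0,0,0]' 0
python3 -c "
from where import *
tgt(-42,-60,92.5)"
```

```text
clock: 7.33
eef_pos: [529.4, -219.5, 107.8]
eef_rot: [-1.57, -0.0, -1.832]
wrist_force: [0.3, -0.4, -0.3]
finger_gap: 0.8
t 7.3333 tcp [ 529.4 -219.5  107.8] box xy -42.5 -59.2 rot [-1.5696e+00 -2.0000e-04 -1.8318e+00] F [ 0.3 -0.4 -0.3] gap 0.8444427021096921
-> [ 529.7 -220.4   92.5] tool shift [ 0.8 15.3  0.5] turn [-0.07  0.07  0.01]
```

```bash
python3 -m jog '[1,6,0,0,0,0, 1,11,0,0,0,0, 1,14,0,0,0,0, 1,16,0,0,0,0, 1,17,0,0,0,0, 1,17,0,0,0,0]'; python3 -c "
from where import *"
python3 -m jog '[0,1,0,0,0,0, 0,2,0,0,0,0, 0,2,0,0,0,0]'; python3 -c "
from where import *"
```

```text
clock: 7.83
eef_pos: [528.5, -220.3, 89.8]
eef_rot: [-1.571, -0.0, -1.832]
wrist_force: [-2.3, 0.7, 3.4]
finger_gap: 0.5
t 7.8333 tcp [ 528.5 -220.3   89.8] box xy -43.2 -60.2 rot [-1.5711 -0.     -1.8319] F [-2.3  0.7  3.4] gap 0.5242913153699679
clock: 8.08
eef_pos: [528.5, -220.3, 87.8]
eef_rot: [-1.571, 0.0, -1.832]
wrist_force: [-3.3, 0.7, 3.9]
finger_gap: 1.0
t 8.0833 tcp [ 528.5 -220.3   87.8] box xy -43.2 -60.2 rot [-1.5711  0.     -1.832 ] F [-3.3  0.7  3.9] gap 0.9797627888079936
```

```bash
python3 -m jog '[0,1,0,0,0,0, 0,1.5,0,0,0,0, 0,1.5,0,0,0,0]'
```

```text
clock: 8.33
eef_pos: [528.5, -220.3, 86.3]
eef_rot: [-1.571, 0.0, -1.832]
wrist_force: [-4.1, 0.4, 5.0]
finger_gap: 0.3
```

```bash
python3 -m jog '[0,-20,-5,0,0,0, 0,-60,-25,0,0,0, 0,-100,-55,0,0,0, 0,-140,-90,0,0,0, 0,-150,-120,0,0,0, 0,-150,-120,0,0,0, 0,-150,-120,0,0,0, 0,-150,-120,0,0,0, 0,-150,-120,0,0,0, 0,-150,-120,0,0,0]'
python3 -m jog '[0,0,0,0,0,0, 0,0,0,0,0,0, 0,0,0,0,0,0, 0,0,0,0,0,0, 0,0,0,0,0,0, 0,0,0,0,0,0, 0,0,0,0,0,0, 0,0,0,0,0,0]'
python3 -c "
from where import *
import cv2
for n in ['side','scene']:
    p=manip.camera(n);cv2.imwrite(f'pics/{n}5.png',p['img'][:,:,::-1])
    for r in manip.tip_of('gauge',p)[:3]:
        q=onz(p,r['xy'],70);d=q[:2]-V[:2];print(n,r['score'],r['xy'],c*d[0]+ss*d[1],-ss*d[0]+c*d[1])
"
```

```text
clock: 9.17
eef_pos: [413.2, -189.4, 235.1]
eef_rot: [-1.573, 0.001, -1.832]
wrist_force: [0.8, -0.0, 0.4]
finger_gap: 0.1
clock: 9.83
eef_pos: [412.7, -189.3, 236.3]
eef_rot: [-1.571, -0.0, -1.832]
wrist_force: [0.3, 0.2, -0.1]
finger_gap: 0.9
t 9.8333 tcp [ 412.7 -189.3  236.3] box xy -163.1 -60.3 rot [-1.5707 -0.     -1.832 ] F [ 0.3  0.2 -0.1] gap 0.8737870724212222
side 0.89 [254.6, 314.5] -188.7990980310343 -63.21458385277625
side 0.67 [267.5, 351.8] -151.88377344178028 -152.020622390194
side 0.64 [333.4, 275.8] -26.870121418477453 52.239091722894685
scene 0.91 [262.3, 227.9] -15.08406269195455 53.84685019225466
scene 0.85 [273.2, 189.1] -144.0175091772465 24.16982760048287
scene 0.57 [238.1, 189.5] -107.46373414323757 -61.856474414147876
```

View pics/side5.png

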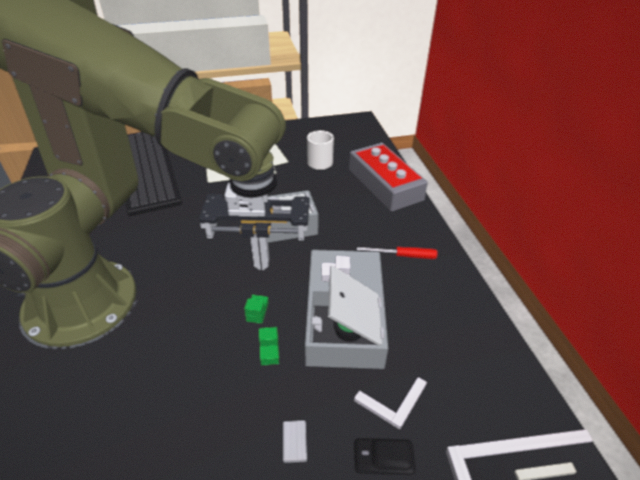

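View pics/scene5.png

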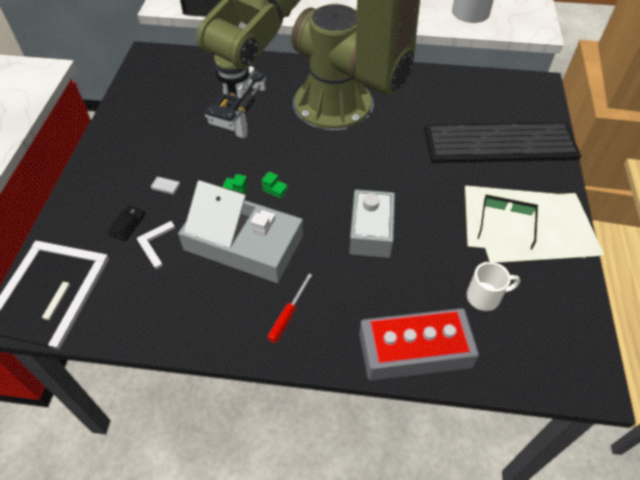

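The lid is up (mark at side (343,294), scene (218,199)), and the gauge is on the shelf at scene (262,222). I'll wait one more second and check the lid angle from the mark.

```bash
python3 -m jog '[0,0,0,0,0,0, 0,0,0,0,0,0, 0,0,0,0,0,0, 0,0,0,0,0,0, 0,0,0,0,0,0, 0,0,0,0,0,0, 0,0,0,0,0,0, 0,0,0,0,0,0, 0,0,0,0,0,0, 0,0,0,0,0,0]'
python3 -c "
from where import *
import cv2
def bx(x,y,z): return [V[0]+c*x-ss*y,V[1]+ss*x+c*y,z]
for n in ['side','scene']:
    p=manip.camera(n)
    for r in manip.tip_of('lens_lid_press',p)[:2]: print(n,r['score'],r['xy'])
    for th in (.5,.6,.7): print(th,proj(p,bx(66-108*np.cos(th),-60,70.5+108*np.sin(th))).round(1))
    cv2.imwrite(f'pics/{n}6.png',cv2.resize(p['img'][170:380,170:430,::-1],None,fx=2.8,fy=2.8,interpolation=2))
"
```

```text
clock: 10.87
eef_pos: [412.7, -189.3, 236.3]
eef_rot: [-1.571, -0.0, -1.832]
wrist_force: [-0.1, 0.2, -0.9]
finger_gap: 0.4
t 10.8667 tcp [ 412.7 -189.3  236.3] box xy -163.1 -60.3 rot [-1.5707 -0.     -1.832 ] F [-0.1  0.2 -0.9] gap 0.40436522287334176
side 0.93 [342.5, 293.3]
0.5 [[332.6 299.3]]
0.6 [[335.6 296.4]]
0.7 [[339.1 293.6]]
scene 0.56 [216.4, 198.2]
0.5 [[222.1 197.6]]
0.6 [[220.5 196.8]]
0.7 [[218.7 196.4]]
```

View pics/scene6.png

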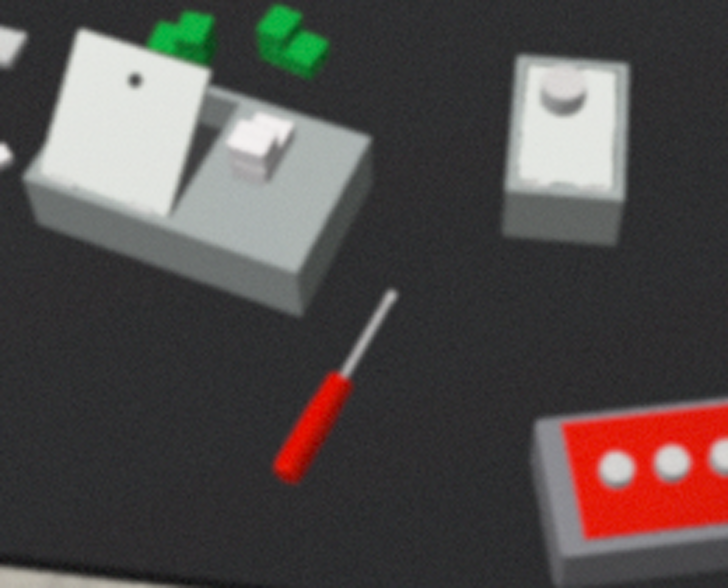

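The lid is at its 0.7 stop and at rest, the gauge is upright on the shelf, the key box is shut with the tin in place, and the robot is clear.

```bash
python3 -c "
from cell import manip
print(manip.sign_off())"
```

```text
the job is handed in; nothing more can be done
None
```

I pushed the gauge along the top with both fingertips onto the fixed shelf. Then I pressed the touch mark in about 6 mm at 5 N, backed away, and the lid sprang open. I handed the job in at about 11 s on the robot's clock, and no verdict was reported.

**Last checks:**
- **Lid:** it stayed open across two looks a second apart. The mark's pixels fit an angle of about 0.7 rad, the open stop. They are 2 to 4 px off the model, on the open side.
- **Gauge:** it stands upright on the shelf at box y of about 52 to 56 mm.
- **Other things:** the key box is shut with the tin on it, and nothing else appears to have moved. I judged these by eye in the pictures and did not measure them.
- **Robot:** it is clear of everything, with under 1 N at the wrist.

**Disagreement:** from the push distance I expected the gauge at about y = 45 mm, but the cameras put it at 52 to 56 mm. Both are well inside the allowed range of 21 to 145 mm.

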